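# Wind the run-down clockwork shaker

### The job

Two clockwork dish shakers stand on the bench; the blue one has run down. Wind its key clockwise (seen from above) until its red pointer stands well inside the green band, using at least two partial turns: let go of the key about halfway round, then take hold again and finish. Do not touch the grey shaker, and let go of the key when you are done.

Things in the scene. Friction and masses are not known exactly. Their poses are not given: they have to be found in the camera images.
- blue_key (a joint): winding angle of the blue shaker's key, rad: grows clockwise seen from above; 0 = run down, green band on the dial 2.05 to 2.70, hard stop at 2.70. Starts at 0 to 0.3. The mainspring pulls back (turning takes 0.06 to 0.08 N m), but drag holds the key wherever it is let go. Force can turn it back, so open the fingers before turning the hand back.
- blue_key_grip (a point): grip point of the blue shaker's key, on its upright turning axis, 78 mm above the bench. The key is an upright steel butterfly plate 56 mm long, 9 mm thick, 60 to 92 mm above the bench; pinch it from above across its thickness, pads centred on the axis. x along the plate to its red-tipped end (red pointer below it, low over the dial, reaching 32 mm from the axis), y across it, z up.
- grey_shaker: the other shaker, already wound; same shape, grey case not blue; left or right of it. Both are fixed to the bench. Origin on the bench under its key's axis, x toward its petri dish, z up. Case 84 mm wide; round front with white dial (radius 40, 45 mm above the bench) under the key; behind it a low step ending 125 mm from the key axis, with a petri dish, top 47 mm above the bench.
- grey_key (a joint): winding angle of the grey shaker's key, in rad, as for the blue one; starts inside its green band (2.25 to 2.5).

How it is judged:
On the way:
1. the blue key is let go part of the way round: turned to between 0.5 and 2.0 rad with the fingers touching nothing (value of joint blue_key between 0.5 and 2 rad and contact force between the fingers and anything else below 0.5 N), for 0.2 s.
At the end, for the whole second after the job is handed in: The blue shaker's key stands at rest with its pointer in the green band (joint beyond 2.05 rad; the band is 37 degrees wide and ends at the stop), and the grey shaker's key is still in its own green band (value of joint each of blue_key, grey_key above 2.05 rad and velocity of joint blue_key between -0.1 and 0.1 rad/s); the robot touches nothing.
It fails at once if the grey shaker or its key is touched with more than 3 N (contact force between any of the fingers, the arm and grey_shaker above 3 N).
It also fails if it takes over 42 s, if anything falls off the work surface, if the arm or the gripper's body presses on something with over 40 N, if the wrist force passes 120 N, or if a joint passes its speed limit or range.

### The arm

A 6-joint arm with a two-finger parallel gripper is mounted at the origin on a cart in front of the work surface, level with it; the furniture and walls round the work are solid. World frame = base frame: x ahead of the robot, y to its left, z up, the work surface at z = 0. Lengths are in m, angles in rad, forces in N, time in s.
With the tool pointing down it reaches from about 0.425 to 0.95 m from the base axis. Payload 3.5 kg.
Tool frame: the origin (TCP) lies midway between the tips of the shut fingers; the grasp point (between the pads) lies 19 mm behind it (ctrl.pinch_z is the distance from the TCP to the grasp point, in m); z points along the fingers, y is the line along which they close (so a half turn about z gives the same grasp; the last joint's range is limited). The gripper opens to 85 mm and grips with 20 to 120 N. Pads are 22 mm wide; open, the fingers measure 114 mm over their backs; the gripper's body (76 mm by 85 mm) begins 54 mm behind the grasp point. The pads swing forward as they close: fully open they stand 13 mm farther back than shut.
Start: joints at [1.044, 0.286, 1.577, -0, 1.279, -0.15], TCP at [0.248, 0.628, 0.231] pointing down, gripper open.
Joint ranges: [-2.77, 2.77], [-0.9, 2.22], [0.21, 2.48], [-1.53, 4.67], [0.24, 2.81], [-2.84, 2.84]. Speed limits (rad/s): [2.79, 2.79, 3.14, 3.14, 3.14, 3.14].

### API

Orientations are given as a unit quaternion [x, y, z, w].
In Python, from plant import get_state, viewer, sign_off, ctrl gives the robot as it stands. The module is installed in compiled form; this text tells all that it offers.
- The arm moves only by the shell command python3 -m handwheel 'ROWS' [FORCE]. ROWS is JSON, a list that holds one entry, the list of rows, each a list of 5 numbers: the finger opening in m, from 0 to 0.0854, then the shift along the tool's x, y, z in m, then the turn about the tool's z in degrees. In form: [[[claw, x, y, z, spin], ...]]. A call has 1 to 12 rows; each row shifts and turns the commanded pose from where the row before left it, along the tool's axes as they then stand; what a row does not reach is not made up. A row lasts 1/12 s, in which the tool goes at most 41.7 mm and 7.16 degrees, less where a joint would pass 70% of its speed; a pose out of reach is approached as far as the arm can. A call is refused whole if a number of a shift passes 0.0417 or a number of a turn 7.16, either way. A call with a gripper value outside its range is refused whole. The fingers move at their own pace and stop on an object; FORCE is the grip in N (left out, the last holds). Time passes only in rows, so rows that do not move let the fingers close. It gives the time, the measured TCP pose, the force, the opening and the grip force at its end, in the units of the state.
- get_state(): the state, without advancing time (a new reading comes with each control period).
- viewer.read_camera(name): name is "scene" or "side" or "wrist"; returns the picture (420x560x3 uint8, blue, green, red); there is no depth.
- viewer.camera_params(name): a dict with "fov_y" (degrees; the focal length in pixels is half the picture's height over the tangent of half this angle, whatever the lens; pixels are square), "cx", "cy" (the principal point, pixels), "xyz" and "attitude" of the camera in the world; the wrist camera has in their place "hand_eye" (4x4, takes a point from camera to tool coordinates, whose origin is the TCP and whose axes are the flange's). Camera axes: x right, y up, looking along -z (the intrinsics and any distortion apply to the point x, -y, -z); pixel columns grow to the right and rows downward; lengths in m; the calibration is good to about 2 mm. The wrist camera is an equidistant fisheye: a pixel r from the principal point sees the ray r / f radians off the axis. A picture is of the moment at which its call begins: read the wrist's pose just before it. camera_params takes no time and is no camera call.
- sign_off(): hands the job in; it is judged then, once.
Trained networks look in the newest picture that a camera, given by its name, has taken for a name from the list of things; names that differ only in an ending like _2 or _b are one class to them, and where a whole thing is asked for, a point or a joint stands for the part that bears it (a point fixed in the world has none). Each returns a list of dicts, best first, with "confidence" (0 to 1); they miss things now and then, are a little off and sometimes report something else, mostly with a low value. They report only what shows in the picture. A call takes as long as a camera call.
- viewer.look_for(camera, name): "extent" ([left, top, width, height] as shares, 0 to 1, of the picture: columns of its width, rows of its height, round what is visible of it).
- viewer.outline_of(camera, name): "mask" (420x560 bool, what is visible of it) and "extent" ([left, top, width, height] as shares, 0 to 1, of the picture: columns of its width, rows of its height, round what is visible of it).
- viewer.pinpoint(camera, name): "xy" ([column, row] as shares, 0 to 1, of the picture: columns of its width, rows of its height: a listed point, or the origin of a listed thing).
The state is a dict: "time": time; "qpos": joint angles; "dq": joint speeds; "joint_efforts": joint torques, N m; "eef_pos": TCP position; "tcp_rot": TCP orientation; "contact_force": force on the tool from outside, world axes, zero at the start; "wrist_torque": the same for the moment, N m; "opening": opening from 0.0 (shut) to 1.0 (fully open); "finger_force": force on a finger pad.
Only numpy, scipy, OpenCV 4.12 (cv2) and the standard library are available. Lean on these libraries where they do the work, as an engineer would, in place of code of your own. Each camera call takes 0.05 s, during which the arm holds its last target. There are 200 camera calls.

## Working session

There is one attempt and no reset: what is moved stays moved. The work goes in short steps, Python scripts to look and compute and a shell command to move; the robot and the scene stay as the last step left them, time stands still between calls to the robot, and variables do not carry over. Pictures are saved under pics/ and viewed, at most 10 in all, crops included, and the job is handed in when it is done.

```bash
mkdir -p pics
cat > h.py <<'E'
import numpy as np, cv2
from plant import get_state, viewer, sign_off, ctrl
from scipy.spatial.transform import Rotation as R
def ray(cam,u,v,st=None):
    p=viewer.camera_params(cam); f=210/np.tan(np.radians(p['fov_y']/2))
    x,y=(u-p['cx'])/f,(v-p['cy'])/f
    if cam=='wrist':
        r=np.hypot(x,y); d=np.array([np.sin(r)*x/r,-np.sin(r)*y/r,-np.cos(r)])
        T=np.array(p['hand_eye']); Rt=R.from_quat(st['tcp_rot']).as_matrix()
        return Rt@T[:3,3]+st['eef_pos'], Rt@T[:3,:3]@d
    d=np.array([x,-y,-1]); a=np.array(p['attitude'])
    M=R.from_quat(a).as_matrix() if a.size==4 else a.reshape(3,3)
    d=M@d; return np.array(p['xyz']),d/np.linalg.norm(d)
def at_z(cam,u,v,z,st=None):
    o,d=ray(cam,u,v,st); return o+d*(z-o[2])/d[2]
E
python3 - <<'E'
from h import *
st=get_state(); print(st, ctrl.pinch_z)
for c in ('scene','side','wrist'):
    im=viewer.read_camera(c); cv2.imwrite(f'pics/{c}0.png',im)
    p=viewer.camera_params(c); print(c,p)
    for n in ('blue_key_grip','grey_shaker'):
        r=viewer.pinpoint(c,n)
        for q in r[:2]:
            u,v=q['xy'][0]*560,q['xy'][1]*420
            print(c,n,q['confidence'],u,v,at_z(c,u,v,.078 if 'key' in n else 0,st))
a=cv2.imread('pics/scene0.png');
cv2.imwrite('pics/all0.png',cv2.resize(np.vstack([np.hstack([a,cv2.imread('pics/side0.png')]),np.hstack([cv2.imread('pics/wrist0.png'),a*0])]),(800,600)))
E
```

```text
{'time': 0.0, 'qpos': array([ 1.04401519e+00,  2.87171907e-01,  1.57817438e+00, -4.07454446e-05,
        1.27856402e+00, -1.50004897e-01]), 'dq': array([ 5.70922396e-04, -1.33085755e-05,  1.34988328e-04, -1.17999632e-03,
       -7.32726504e-04, -8.71157187e-04]), 'joint_efforts': array([ 1.91155632e-04, -4.05981338e+01, -2.92626804e+01, -1.69630662e-04,
        5.89698670e-03, -4.90823638e-06]), 'eef_pos': array([0.24800421, 0.62709166, 0.22994442]), 'tcp_rot': array([ 1.87269865e-01,  9.82307821e-01, -1.09958382e-03, -3.66301720e-04]), 'contact_force': array([-0.28677057, -0.57228599,  1.30588484]), 'wrist_torque': array([-0.03531328, -0.01930481,  0.00982722]), 'finger_force': 0.0, 'opening': 0.9993043820854297} 0.0187
scene {'fov_y': 51.61179152345021, 'cx': 280.879479061503, 'cy': 216.53513528629887, 'xyz': array([0.22236039, 0.51719221, 0.71786562]), 'attitude': array([-0.06960511,  0.35617096,  0.91058064, -0.19783899])}
scene blue_key_grip 0.83 311.69599999999997 178.20600000000002 [ 0.44047124 -0.15413318  0.078     ]
scene grey_shaker 0.91 224.112 336.21 [0.45623389 0.219536
[... 198 characters left out ...]
0.80796592, -0.23867313])}
side blue_key_grip 0.61 344.512 181.02 [ 0.43917669 -0.14914533  0.078     ]
side grey_shaker 0.95 232.67999999999998 297.99 [0.45152297 0.21670897 0.        ]
wrist {'fov_y': 65.70646984690485, 'cx': 280.36480645800924, 'cy': 210.49179683288733, 'hand_eye': array([[-7.17985899e-04,  9.60924762e-01,  2.76808754e-01,
         7.02376662e-02],
       [ 9.99998871e-01,  1.05538622e-03, -1.06991437e-03,
         1.20024336e-04],
       [-1.32024736e-03,  2.76807673e-01, -9.60924435e-01,
        -1.42404411e-01],
       [ 0.00000000e+00,  0.00000000e+00,  0.00000000e+00,
         1.00000000e+00]])}
wrist grey_shaker 0.55 108.92 374.598 [0.45235058 0.21815253 0.        ]
```

View pics/all0.png

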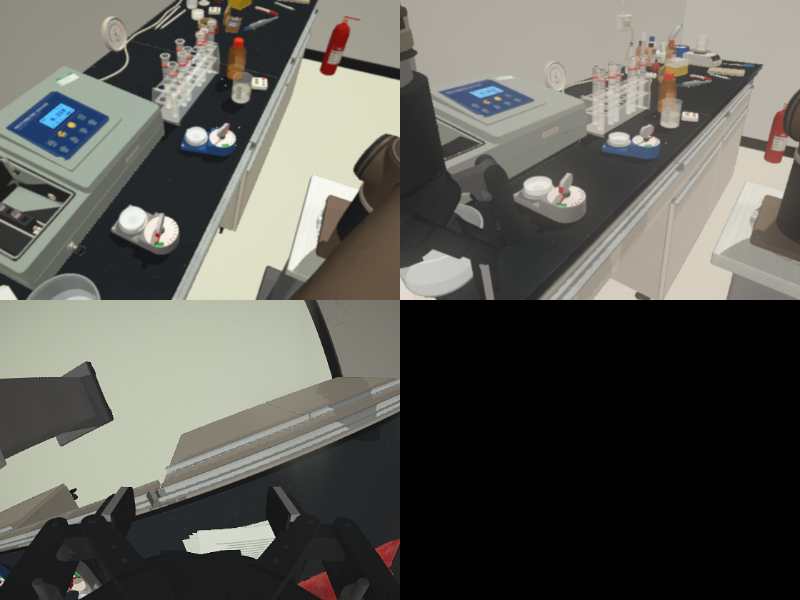

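The blue shaker is at about (0.44, -0.15) and the grey one at (0.45, 0.22), between the robot's start and the blue. Next I'm moving over high, arcing outside the minimum reach.

```bash
python3 -m handwheel '[[[0.085,-0.0286,-0.027,0,0],[0.085,-0.0286,-0.027,0,0],[0.085,-0.0286,-0.027,0,0],[0.085,-0.0286,-0.027,0,0],[0.085,-0.0286,-0.027,0,0],[0.085,-0.0286,-0.027,0,0],[0.085,-0.0286,-0.027,0,0],[0.085,-0.0286,-0.027,0,0],[0.085,-0.0286,-0.027,0,0],[0.085,-0.0286,-0.027,0,0],[0.085,-0.0286,-0.027,0,0],[0.085,-0.0286,-0.027,0,0]]]' 40
python3 -m handwheel '[[[0.085,-0.0135,-0.0365,0,0],[0.085,-0.0135,-0.0365,0,0],[0.085,-0.0135,-0.0365,0,0],[0.085,-0.0135,-0.0365,0,0],[0.085,-0.0135,-0.0365,0,0],[0.085,-0.0135,-0.0365,0,0],[0.085,-0.0135,-0.0365,0,0],[0.085,-0.0135,-0.0365,0,0],[0.085,-0.0135,-0.0365,0,0],[0.085,0,0,0,0],[0.085,0,0,0,0]]]'
cat > look.py <<'E'
import sys
from h import *
st=get_state(); im=viewer.read_camera('wrist'); cv2.imwrite(f'pics/{sys.argv[1]}.png',im)
print(st['time'],st['qpos'].round(3),st['eef_pos'].round(4),R.from_quat(st['tcp_rot']).as_matrix().round(3)[:, :2].T)
for q in viewer.pinpoint('wrist','blue_key_grip')[:2]:
    u,v=q['xy'][0]*560,q['xy'][1]*420; print(q['confidence'],u,v,at_z('wrist',u,v,.078,st))
for q in viewer.outline_of('wrist','blue_key')[:1]:
    P=np.argwhere(q['mask'])[:,::-1]; print('mask',q['confidence'],len(P),P.min(0),P.max(0))
    W=np.array([at_z('wrist',u,v,.09,st)[:2] for u,v in P[::5]]); c=W.mean(0)
    w,V=np.linalg.eigh(np.cov((W-c).T)); print('c',c,'len',np.sqrt(12*w),'dir',V[:,1])
E
python3 look.py w1
```

```text
time: 1.45
eef_pos: [0.4487, 0.1983, 0.2318]
tcp_rot: [0.187, 0.982, 0.0, 0.001]
contact_force: [1.0, -0.1, 0.0]
opening: 0.993
finger_force: 0.0
time: 2.37
eef_pos: [0.4401, -0.1517, 0.2315]
tcp_rot: [0.189, 0.982, 0.0, 0.0]
contact_force: [-0.8, 0.2, 0.4]
opening: 0.995
finger_force: 0.0
2.3667 [-0.551 -0.192  2.073  0.     1.261 -1.74 ] [ 0.4401 -0.1517  0.2315] [[-0.928  0.372 -0.   ]
 [ 0.372  0.928  0.   ]]
0.96 285.20799999999997 190.386 [ 0.4378125  -0.14537144  0.078     ]
mask 0.61 969 [254 175] [315 199]
c [ 0.43331893 -0.1444023 ] len [0.01608041 0.05058951] dir [0.23213978 0.97268244]
```

View pics/w1.png

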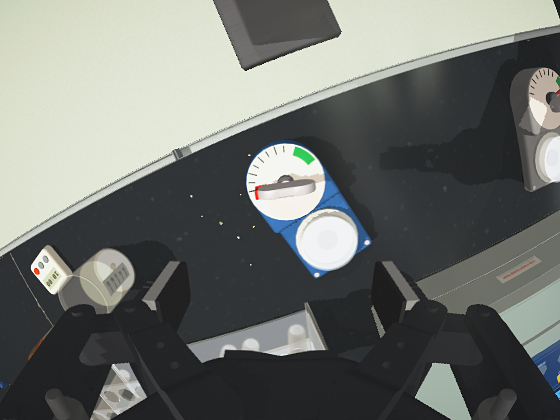

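The wrist picture shows the blue dial centred near (286,182), with the key's red tip at the left (257,192) and the green band at the upper right (305,155). The plate lies almost along tool y, so I'll spin +82° and descend part-way.

```bash
python3 -m handwheel '[[[0.085,0,0,0.005,6.83],[0.085,0,0,0.005,6.83],[0.085,0,0,0.005,6.83],[0.085,0,0,0.005,6.83],[0.085,0,0,0.005,6.83],[0.085,0,0,0.005,6.83],[0.085,0,0,0.005,6.83],[0.085,0,0,0.005,6.83],[0.085,0,0,0.005,6.83],[0.085,0,0,0.005,6.83],[0.085,0,0,0.005,6.83],[0.085,0,0,0.005,6.83]]]'
python3 -m handwheel '[[[0.085,0,0,0,0],[0.085,0,0,0,0]]]'
python3 look.py w2
```

```text
time: 3.52
eef_pos: [0.4406, -0.1482, 0.1711]
tcp_rot: [0.786, 0.618, 0.0, -0.0]
contact_force: [-0.1, 0.2, 0.3]
opening: 0.996
finger_force: 0.0
time: 3.68
eef_pos: [0.4404, -0.1486, 0.1712]
tcp_rot: [0.784, 0.621, -0.0, -0.0]
contact_force: [0.8, 0.3, 0.0]
opening: 0.997
finger_force: 0.0
3.6833 [-0.544 -0.129  2.133  0.     1.138 -0.313] [ 0.4404 -0.1486  0.1712] [[ 0.229  0.973  0.   ]
 [ 0.973 -0.229 -0.001]]
0.8 276.528 207.31199999999998 [ 0.43878154 -0.14269867  0.078     ]
mask 0.91 976 [266 174] [286 247]
c [ 0.43822121 -0.14151419] len [0.01045427 0.05123318] dir [0.23938981 0.97092354]
```

View pics/w2.png

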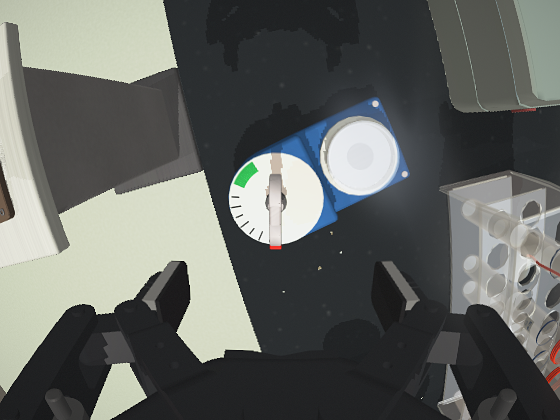

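Now the plate is vertical in the picture, from (275,174) to the red tip at (275,247), so it's square to the fingers. I'll centre, descend and look again.

```bash
python3 -m handwheel '[[[0.085,0.001,-0.0007,0.012,0],[0.085,0.001,-0.0007,0.012,0],[0.085,0.001,-0.0008,0.012,0],[0.085,0.001,-0.0008,0.012,0],[0.085,0,0,0,0],[0.085,0,0,0,0]]]'
python3 look.py w3
```

```text
time: 4.33
eef_pos: [0.4382, -0.1452, 0.1232]
tcp_rot: [0.785, 0.619, -0.0, -0.0]
contact_force: [-0.2, 0.2, 0.6]
opening: 0.997
finger_force: 0.0
4.3333 [-0.54  -0.071  2.177 -0.     1.037 -0.305] [ 0.4382 -0.1452  0.1232] [[ 0.233  0.972  0.   ]
 [ 0.972 -0.233 -0.001]]
mask 0.77 1591 [266 192] [292 281]
c [ 0.43848229 -0.14013135] len [0.01096047 0.05273233] dir [0.22570251 0.97419627]
```

View pics/w3.png

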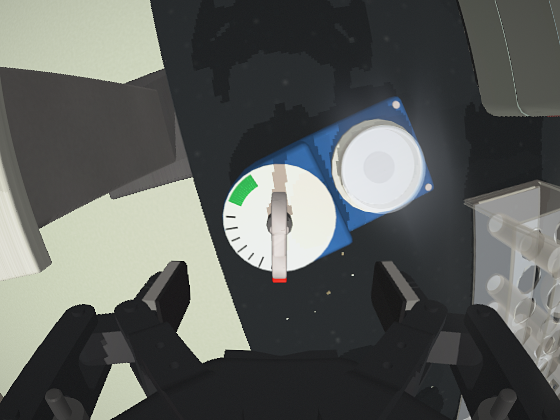

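Run:
```python
from h import *
st=get_state(); im=cv2.imread('pics/w3.png')
M=R.from_quat(st['tcp_rot']).as_matrix()
t=lambda p:(M.T@(p-st['eef_pos'])*1000).round(1)
print('red',t(at_z('wrist',279,282,.092,st)),'far',t(at_z('wrist',279,192,.092,st)),t(at_z('wrist',279,192,.06,st)))
hsv=cv2.cvtColor(im,cv2.COLOR_BGR2HSV); m=((hsv[...,1]<70)&(hsv[...,2]>170)).astype(np.uint8)
m[:, :215]=0; m[:, 345:]=0; m[:155]=0; m[290:]=0
n,l,s,c=cv2.connectedComponentsWithStats(m); P=np.argwhere(l>0)[:,::-1]
H=cv2.convexHull(P.astype(np.int32))[:,0]
W=np.array([t(at_z('wrist',u,v,.045,st)) for u,v in H]); print(H.min(0),H.max(0))
(cx,cy),r=cv2.minEnclosingCircle(W[:,:2].astype(np.float32)); print('dial',cx,cy,r)
d=[t(at_z('wrist',u,v,.045,st)) for u,v in ((223,218),(336,218),(279,272),(279,163))]; print(d)
```

```text
red [-25.   -0.8  32.6] far [30.8 -0.7 32.5] [23.6 -0.8 64.5]
[215 155] [344 289]
dial -5.600000381469727 -3.8000011444091797 70.84676361083984
[array([  1.2, -41.4,  79.5]), array([ 1.1, 40.2, 79.6]), array([-41.9,  -1. ,  79.6]), array([40.7, -0.9, 79.5])]
```

```bash
python3 -m handwheel '[[[0.085,0.0005,-0.0003,0.016,0],[0.085,0.0005,-0.0003,0.016,0],[0.085,0.0005,-0.0002,0.016,0],[0.085,0,0,0.016,0],[0.085,0,0,0,0],[0.03,0,0,0,0],[0,0,0,0,0],[0,0,0,0,0],[0,0,0,0,0],[0,0,0,0,0],[0,0,0,0,0],[0,0,0,0,0]]]' 60
python3 -c "
from h import *
s=get_state();print(s)"
```

```text
time: 5.48
eef_pos: [0.4373, -0.1438, 0.0599]
tcp_rot: [0.785, 0.619, -0.001, -0.001]
contact_force: [-3.4, 0.9, 7.2]
opening: 0.096
finger_force: 62.1
{'time': 5.4833, 'qpos': array([-5.38084701e-01,  3.53453634e-02,  2.21039369e+00, -1.29226395e-03,
        8.98173006e-01, -3.01682481e-01]), 'dq': array([ 5.79866737e-04,  2.64949154e-05,  2.66383566e-04,  1.27787326e-03,
       -1.55716740e-03, -1.10925752e-03]), 'joint_efforts': array([  0.22000564, -23.0487746 , -23.51493895,   0.3126396 ,
        -0.83722673,   0.05696142]), 'eef_pos': array([ 0.43728841, -0.14377559,  0.05991269]), 'tcp_rot': array([ 0.78530902,  0.61910269, -0.00088609, -0.00090262]), 'contact_force': array([-3.43017159,  0.91679508,  7.15603015]), 'wrist_torque': array([0.08092811, 0.59342464, 0.08808342]), 'finger_force': 62.10109286941588, 'opening': 0.09565656136546159}
```

Gripped (opening ≈ 8–9 mm, 62 N). Now the first partial turn.

```bash
python3 -m handwheel '[[[0,0,0,0,5.5],[0,0,0,0,5.5],[0,0,0,0,5.5],[0,0,0,0,5.5],[0,0,0,0,5.5],[0,0,0,0,5.5],[0,0,0,0,5.5],[0,0,0,0,5.5],[0,0,0,0,5.5],[0,0,0,0,5.5],[0,0,0,0,5.5],[0,0,0,0,5.5]]]'
python3 -m handwheel '[[[0,0,0,0,0],[0,0,0,0,0]]]'
python3 -m handwheel '[[[0.085,0,0,0,0],[0.085,0,0,0,0],[0.085,0,0,0,0],[0.085,0,0,0,0],[0.085,0,0,0,0],[0.085,0,0,0,0],[0.085,0,0,0,0],[0.085,0,0,0,0],[0.085,0,0,0,0],[0.085,0,0,0,0]]]'
python3 look.py w4
```

```text
time: 6.48
eef_pos: [0.4384, -0.1449, 0.06]
tcp_rot: [0.996, 0.089, 0.0, 0.001]
contact_force: [-0.3, -2.9, 0.8]
opening: 0.096
finger_force: 61.6
time: 6.65
eef_pos: [0.4384, -0.1449, 0.06]
tcp_rot: [0.996, 0.092, 0.0, 0.001]
contact_force: [-0.7, -5.3, 0.9]
opening: 0.094
finger_force: 61.6
time: 7.48
eef_pos: [0.4379, -0.1438, 0.0593]
tcp_rot: [0.996, 0.091, 0.0, -0.0]
contact_force: [1.3, -0.3, 0.4]
opening: 0.994
finger_force: 0.0
7.4833 [-0.538  0.036  2.211  0.     0.895  0.85 ] [ 0.4379 -0.1438  0.0593] [[ 0.983  0.181  0.   ]
 [ 0.181 -0.983 -0.   ]]
0.56 285.096 292.992 [ 0.43557896 -0.14606572  0.078     ]
mask 0.7 2908 [265 226] [300 347]
c [ 0.44567558 -0.14323616] len [0.00996381 0.05344729] dir [-0.98204416 -0.18865116]
```

View pics/w4.png

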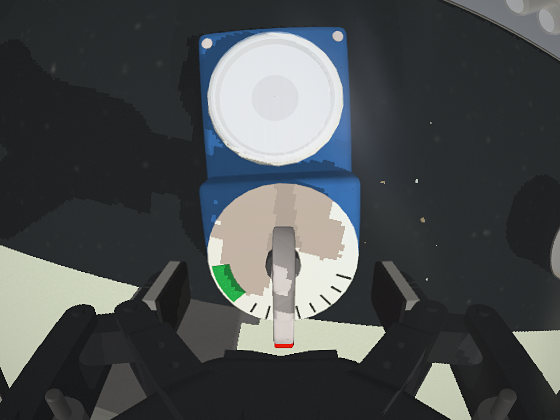

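Key turned about 66° with the fingers clear. Red tip is at (284,346); the green band runs from (240,298) to (215,268), about 43–77° further clockwise. So the key stands near 1.3 rad, and the last joint has room to finish from here. I'll re-grip and turn about 64°.

```bash
python3 -m handwheel '[[[0.03,0,0,0,0],[0,0,0,0,0],[0,0,0,0,0],[0,0,0,0,0],[0,0,0,0,0],[0,0,0,0,0],[0,0,0,0,0],[0,0,0,0,0]]]' 60
python3 -m handwheel '[[[0,0,0,0,5.3],[0,0,0,0,5.3],[0,0,0,0,5.3],[0,0,0,0,5.3],[0,0,0,0,5.3],[0,0,0,0,5.3],[0,0,0,0,5.3],[0,0,0,0,5.3],[0,0,0,0,5.3],[0,0,0,0,5.3],[0,0,0,0,5.3],[0,0,0,0,5.3]]]'
python3 -m handwheel '[[[0,0,0,0,0],[0,0,0,0,0]]]'
python3 -m handwheel '[[[0.085,0,0,0,0],[0.085,0,0,0,0],[0.085,0,0,0,0],[0.085,0,0,0,0],[0.085,0,0,0,0],[0.085,0,0,0,0],[0.085,0,0,0,0],[0.085,0,0,0,0]]]'
python3 -m handwheel '[[[0.085,0,0,-0.015,0],[0.085,0,0,-0.02,0],[0.085,0,0,-0.02,0],[0.085,0,0,-0.02,0],[0.085,0,0,-0.02,0],[0.085,0,0,0,0],[0.085,0,0,0,0]]]'
python3 look.py w5
```

```text
time: 8.3
eef_pos: [0.4382, -0.1449, 0.0596]
tcp_rot: [0.996, 0.092, 0.0, 0.001]
contact_force: [-0.9, -5.5, -1.0]
opening: 0.093
finger_force: 61.7
time: 9.3
eef_pos: [0.4378, -0.1461, 0.0596]
tcp_rot: [0.894, -0.448, 0.001, 0.002]
contact_force: [-3.1, -10.3, -1.3]
opening: 0.093
finger_force: 61.8
time: 9.47
eef_pos: [0.4378, -0.1462, 0.0596]
tcp_rot: [0.895, -0.447, 0.001, 0.002]
contact_force: [-2.6, -10.5, -1.2]
opening: 0.095
finger_force: 61.7
time: 10.13
eef_pos: [0.438, -0.1437, 0.0593]
tcp_rot: [0.894, -0.447, -0.0, -0.0]
contact_force: [-0.1, -1.4, 0.0]
opening: 0.993
finger_force: 0.0
time: 10.72
eef_pos: [0.4386, -0.1442, 0.1554]
tcp_rot: [0.894, -0.447, 0.001, 0.0]
contact_force: [0.4, 0.6, -0.8]
opening: 0.996
finger_force: 0.0
10.7167 [-0.538 -0.119  2.155  0.     1.102  1.96 ] [ 0.4386 -0.1442  0.1554] [[ 0.6   -0.8    0.003]
 [-0.8   -0.6   -0.001]]
0.92 280.67199999999997 219.786 [ 0.43891758 -0.14409574  0.078     ]
mask 0.64 1149 [273 181] [294 260]
c [ 0.43967306 -0.1484218 ] len [0.01038547 0.05327949] dir [-0.60585999  0.79557129]
```

View pics/w5.png

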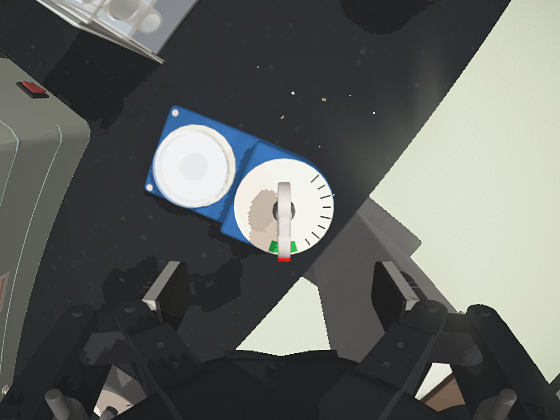

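The red tip at (284,259) is in the middle of the green band (269–298, 246). The hand is clear at 155 mm, so I'm handing in.

```bash
python3 -c "
from plant import sign_off
print(sign_off())"
```

```text
the job is handed in; nothing more can be done
None
```

The blue key was wound in two partial turns with a full release between them, its pointer stands mid-green by the last wrist picture, the hand is clear, the grey shaker was never approached, and the job was handed in at about 11 s (no verdict was returned).

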